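# Load the freeze dryer's drying tray

## Task

Load the round black drying tray for the next run with the things from the cork mat. Looking from the tray's middle towards its upright temperature probe, stand the brown dish in the middle ring, the tall brown bottle upright in the ring to the dish's left and the squat white jar upright in the ring to the dish's right, each centred in its ring, and lay the knobbed steel cover centred on top of the dish. Set each thing down gently rather than dropping it, and leave the rubber bung and the little square weighing boat where they are.

Things in the scene. Friction and masses are not known exactly. Their poses are not given: they have to be found in the camera images.
- tray: Fixed round black tray, 260 mm across, 8 mm thick, turned any way. Origin: centre of its underside, on the bench. Its +x points to its upright steel probe (at x 110 mm; top 78 mm above the bench; 26 mm foot), so +y is left when looking to the probe. Three flush flat steel rings 74 mm across: left centred at (0, 80) mm, middle (0, 0), right (0, -80) mm in its frame. Nothing to seat into.
- mat: Fixed cork mat, 260 (its x) by 210 (its y) by 4 mm, beside the tray on either side. Origin: centre of its underside; top at z = 4 mm. The four things and two bystanders start upright on it in any order, in two lines of three: about 88 mm apart along its x, the lines about 124 mm apart in its y.
- bottle: Tall bottle of brown glass with a black cap: body 36 mm across for the lower 58 mm, then a shoulder, cap 24 mm across; 86 mm tall in all; about 90 g. Origin: centre of its underside, z up.
- jar: Squat white jar with a white screw cap: body 48 mm across for the lower 30 mm, cap 50 mm across above; 42 mm tall; about 100 g. Origin: centre of its underside, z up.
- dish: Shallow brown earthenware dish, open on top: straight round wall 58 mm across outside, 4 mm thick, 26 mm tall; about 90 g. Origin: centre of its underside, z up; rim at z = 26 mm.
- cover: Flat round steel cover, disc 60 mm across and 4 mm thick, with an upright black cylindrical knob at its centre, 16 mm across and 26 mm tall (top 30 mm above the underside); about 80 g. Origin: centre of the disc's underside, z up.
- bung: Black rubber bung standing on the mat, tapered, 32 mm across at the top, 24 mm at the foot, 28 mm tall; a bystander, leave alone. Origin: centre of its underside.
- boat: Small square open weighing boat of white plastic on the mat, 42 by 42 by 16 mm; a bystander, leave alone. Origin: centre of its underside.
Things that resemble listed ones, but are neither listed nor needed, are in the scene too. What is shaped like the jar but red is not meant.

How it is judged:
At the end, for the whole second after the job is handed in: Bottle in the left, dish in the middle, jar in the right ring (seen looking to the probe), each within 12 mm of the ring's centre along the tray's x and y, on the tray, upright within 0.1 rad; cover flat on the dish's rim, centred within 10 mm; all four released and at rest (x of bottle in the frame of tray between -0.012 and 0.012 m and y of bottle in the frame of tray between 0.068 and 0.092 m and z of bottle in the frame of tray between 0.004 and 0.013 m and angle between each of bottle, dish, jar, cover's own z axis and vertical below 0.1 rad and x of dish in the frame of tray between -0.012 and 0.012 m and y of dish in the frame of tray between -0.012 and 0.012 m and z of dish in the frame of tray between 0.004 and 0.013 m and x of jar in the frame of tray between -0.012 and 0.012 m and y of jar in the frame of tray between -0.092 and -0.068 m and z of jar in the frame of tray between 0.004 and 0.013 m and horizontal distance between cover and dish below 0.01 m and z of cover in the frame of dish between 0.022 and 0.03 m and linear speed of each of bottle, jar, dish, cover below 0.02 m/s); the robot touches nothing.
It fails at once if the bung or the weighing boat was moved by more than 20 mm (distance of any of bung, boat from where it was at the start of the episode above 0.02 m).
It fails at once if a thing was dropped: it moved faster than 0.7 m/s (a fall of some 25 mm) while the fingers did not hold it ((linear speed of bottle above 0.7 m/s and contact force between the fingers and bottle below 0.05 N) or (linear speed of jar above 0.7 m/s and contact force between the fingers and jar below 0.05 N) or (linear speed of dish above 0.7 m/s and contact force between the fingers and dish below 0.05 N) or (linear speed of cover above 0.7 m/s and contact force between the fingers and cover below 0.05 N)).
It also fails if it takes over 112 s, if anything falls off the work surface, if the arm or the gripper's body presses on something with over 40 N, if the wrist force passes 120 N, or if a joint passes its speed limit or range.

## Robot

A 7-joint arm with a two-finger parallel gripper is mounted at the origin on the work surface. World frame = base frame: x ahead of the robot, y to its left, z up, the work surface at z = 0. Lengths are in m, angles in rad, forces in N, time in s.
With the tool pointing down it reaches from about 0.4 to 0.85 m from the base axis. Payload 6.9 kg.
Tool frame: the origin (TCP) lies midway between the tips of the shut fingers; the grasp point (between the pads) lies 19 mm behind it (hold_point_z is the z of the grasp point in the tool frame, in m); z points along the fingers, x is the direction in which the jaws open and shut, and the axes are right-handed (so a half turn about z gives the same grasp; the last joint's range is limited). The gripper opens to 85 mm and grips with 20 to 120 N. Pads are 22 mm wide; open, the fingers measure 114 mm over their backs; the gripper's body (76 mm by 85 mm) begins 54 mm behind the grasp point. The pads swing forward as they close: fully open they stand 13 mm farther back than shut.
Start: joints at [-1.018, 0.507, -0.238, 1.5, 0.126, 1.149, -0.155], TCP at [0.271, 0.563, 0.231] pointing down, gripper open.
Joint ranges: [-3.08, 3.08], [-0.24, 2.05], [-1.43, 1.35], [0, 2.5], [-1.52, 4.66], [0.17, 1.96], [-2.89, 2.89]. Speed limits (rad/s): [2.39, 2.39, 3.14, 3.14, 3.14, 3.14, 3.14].

## Interface

Orientations are given as [roll, pitch, yaw] about the fixed x, y, z axes, in that order (R = Rz(yaw) Ry(pitch) Rx(roll)).
In Python, from rig import sense, camera, camera_info, job_done, hold_point_z gives the robot as it stands.
- The arm moves only by the tool apply_moves, never from a script. Its argument "series" is text: rows parted by semicolons, each of 5 numbers parted by spaces: the shift along the tool's x, y, z in mm, then the turn about the tool's z in rad, then the closure, from 0 (fully open) to 1 (shut). In form: tx ty tz twist fingers; .... A call has 1 to 8 rows; each row is the pose to reach, as a shift and turn from the pose measured when the call began, along the tool's axes at that moment; what a row does not reach only later rows make up. A row lasts 1/12 s, in which the tool goes at most 41.7 mm and 7.16 degrees, less where a joint would pass 70% of its speed; a pose out of reach is approached as far as the arm can. A call with a gripper value outside its range is refused whole. The fingers move at their own pace and stop on an object; the grip force is fixed at half the most. Time passes only in rows, so rows that repeat a pose let the fingers close. It gives the time, the measured TCP pose, the force and the opening at its end, in the units of the state.
- sense(): the state, without advancing time (a new reading comes with each control period).
- camera(name): name is "scene" or "top" or "wrist"; returns (picture, depth): 400x640x3 uint8, red, green, blue; 400x640 float32, m along the optical axis (not along the pixel's ray), 0 where there is no reading.
- camera_info(name): a dict with "fx", "fy", "cx", "cy" (pixels), "world_from_camera" (4x4, takes a point from camera to world coordinates); the wrist camera has in their place "mount" (4x4, takes a point from camera to tool coordinates, whose origin is the TCP and whose axes are the tool frame's). Camera axes: x right, y down, z forward; pixel columns grow to the right and rows downward; lengths in m; the calibration is good to about 2 mm. A picture is of the moment at which its call begins: read the wrist's pose just before it. camera_info takes no time and is no camera call.
- job_done(): hands the job in, once; it reports no verdict.
The state is a dict: "t": time; "joints": joint angles; "dq": joint speeds; "tau": joint torques, N m; "position": TCP position; "orientation": TCP orientation; "ft_force": force on the tool from outside, world axes, zero at the start; "moment": the same for the moment, N m; "finger_gap": finger opening in m.
Only numpy, scipy, OpenCV 4.12 (cv2) and the standard library are available. Lean on these libraries where they do the work, as an engineer would, in place of code of your own. Each camera call takes 0.05 s, during which the arm holds its last target. There are 200 camera calls.

## Working session

There is one attempt and no reset: what is moved stays moved. The work goes in short steps, Python scripts to look and compute and a tool call to move; the robot and the scene stay as the last step left them, time stands still between calls to the robot, and variables do not carry over. Pictures are saved under pics/ and viewed, about 12 in all and at most 16, crops included, and the job is handed in when it is done.

Besides the shell and the picture viewer there is one more tool, called after "Emit:" as name(argument=value, ...), one argument or row to a line, values as JSON. apply_moves: Moves the arm, as the interface text tells. Its arguments: {"type":"object","properties":{"series":{"type":"string"}},"required":["series"]}

```bash
mkdir -p pics; cat > h.py <<'E'
import cv2,numpy as np
from scipy.spatial.transform import Rotation as R
from rig import sense,camera,camera_info,hold_point_z
def save(n,im): cv2.imwrite('pics/'+n,cv2.cvtColor(im,cv2.COLOR_RGB2BGR))
def T():
    s=sense(); M=np.eye(4); M[:3,:3]=R.from_euler('xyz',s['orientation']).as_matrix(); M[:3,3]=s['position']; return M
def W(name):
    i=camera_info(name)
    return i,(T()@np.array(i['mount']) if 'mount' in i else np.array(i['world_from_camera']))
def ray(name,uv,z,iw=None):
    i,w=iw or W(name); d=w[:3,:3]@[(uv[0]-i['cx'])/i['fx'],(uv[1]-i['cy'])/i['fy'],1]; o=w[:3,3]
    return o+d*(z-o[2])/d[2]
E
python3 - <<'E'
from h import *
s=sense();print({k:np.round(v,3) for k,v in s.items()}, hold_point_z() if callable(hold_point_z) else hold_point_z)
print(T().round(3))
for n in ('scene','top'):
    im,d=camera(n);save(n+'0.png',im);np.save(n+'0.npy',d);i=camera_info(n);print(n,{k:np.round(v,3) for k,v in i.items()})
E
```

```text
{'t': np.float64(0.0), 'joints': array([-1.018,  0.508, -0.237,  1.501,  0.126,  1.149, -0.155]), 'dq': array([ 0.   ,  0.002,  0.002, -0.001,  0.001,  0.   ,  0.001]), 'tau': array([-2.0000e-03, -6.2057e+01, -2.1870e+00, -2.4967e+01,  1.3000e-02,
        1.2000e-02, -0.0000e+00]), 'position': array([0.27 , 0.563, 0.23 ]), 'orientation': array([3.142e+00, 2.000e-03, 1.123e+00]), 'ft_force': array([-0.393,  0.499, -0.134]), 'moment': array([ 0.022,  0.02 , -0.018]), 'finger_gap': np.float64(0.085)} -0.0187
[[ 0.433  0.901 -0.001  0.27 ]
 [ 0.901 -0.433 -0.002  0.563]
 [-0.002  0.    -1.     0.23 ]
 [ 0.     0.     0.     1.   ]]
scene {'fx': np.float64(460.484), 'fy': np.float64(460.484), 'cx': np.float64(316.745), 'cy': np.float64(195.11), 'world_from_camera': array([[ 0.526,  0.518, -0.675,  1.13 ],
       [ 0.85 , -0.341,  0.401, -0.39 ],
       [-0.022, -0.785, -0.62 ,  0.645],
       [ 0.   ,  0.   ,  0.   ,  1.   ]])}
top {'fx': np.float64(476.568), 'fy': np.float64(476.568), 'cx': np.float64(322.489), 'cy': np.float64(208.385), 'world_from_camera': array([[-0.019, -0.997,  0.073,  0.425],
       [-0.999,  0.017, -0.028, -0.006],
       [ 0.027, -0.073, -0.997,  1.   ],
       [ 0.   ,  0.   ,  0.   ,  1.   ]])}
```

View pics/top0.png

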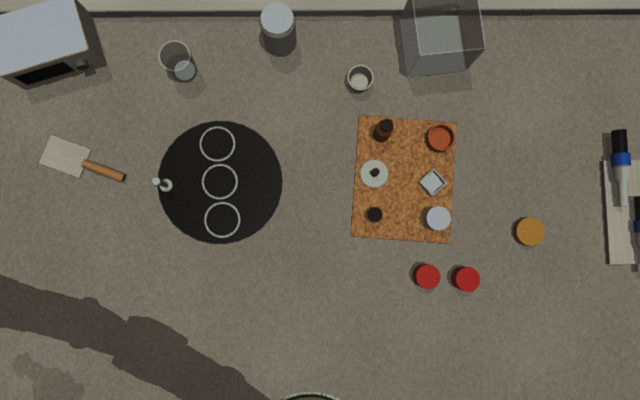

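View pics/scene0.png

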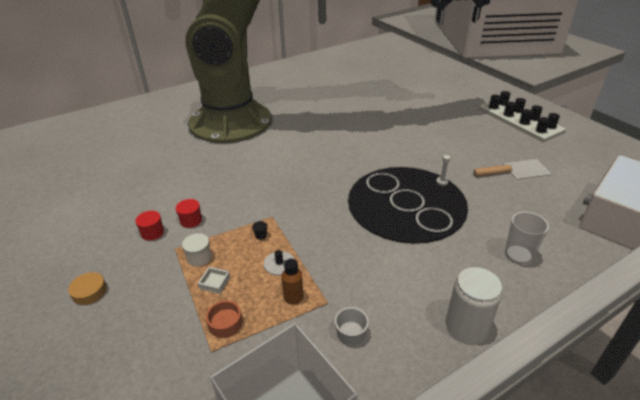

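```bash
python3 - <<'E'
from h import *
im=cv2.cvtColor(cv2.imread('pics/top0.png'),cv2.COLOR_BGR2RGB)
hsv=cv2.cvtColor(im,cv2.COLOR_RGB2HSV);iw=W('top')
# rings: bright contours inside the tray
g=im.max(2); m=((g>70)).astype(np.uint8); 
reg=np.zeros_like(m); cv2.circle(reg,(220,182),58,1,-1); cv2.circle(reg,(162,184),14,0,-1)
n,l,st,c=cv2.connectedComponentsWithStats(m*reg)
for k in range(1,n):
    if st[k,4]>30:
        p=cv2.findContours((l==k).astype(np.uint8),cv2.RETR_EXTERNAL,cv2.CHAIN_APPROX_NONE)[0][0]
        (u,v),ax,_=cv2.fitEllipse(p);print('ring',u,v,ax,ray('top',(u,v),.008,iw).round(4))
blk=((g<45)).astype(np.uint8);reg2=np.zeros_like(m);reg2[105:255,140:300]=1
p=max(cv2.findContours(blk*reg2,cv2.RETR_EXTERNAL,cv2.CHAIN_APPROX_NONE)[0],key=len);e=cv2.fitEllipse(cv2.convexHull(p));print('tray',e,ray('top',e[0],.008,iw).round(4))
print('probe foot',ray('top',(166,185),.008,iw).round(4))
def blob(name,mask,c,r,z):
    reg=np.zeros_like(m);cv2.circle(reg,c,r,1,-1)
    p=max(cv2.findContours(mask.astype(np.uint8)*reg,cv2.RETR_EXTERNAL,cv2.CHAIN_APPROX_NONE)[0],key=cv2.contourArea)
    e=cv2.fitEllipse(cv2.convexHull(p));print(name,np.round(e[0],1),np.round(e[1],1),ray('top',e[0],z,iw).round(4))
gray=(hsv[...,1]<70)&(g>110)
blob('jar',gray,(438,218),20,.046)
blob('cover',gray,(374,173),20,.008)
blob('boat',gray,(431,183),20,.02)
blob('bung',g<50,(375,214),14,.032)
blob('cap',g<40,(386,125),10,.09)
redd=(hsv[...,0]<9)&(hsv[...,1]>140)
blob('dish',redd,(440,138),19,.03)
print('mat corners',[ray('top',q,.004,iw).round(3)[:2] for q in((360,116),(456,122),(449,242),(352,236))])
crop=cv2.resize(im[95:300,340:500],None,fx=3,fy=2.9,interpolation=cv2.INTER_CUBIC);save('crop1.png',crop)
E
```

```text
ring 216.9869384765625 143.45919799804688 (34.709327697753906, 35.4597282409668) [0.6378 0.1845 0.008 ]
ring 219.3882293701172 181.19732666015625 (35.022823333740234, 35.58552932739258) [0.558  0.1798 0.008 ]
ring 221.84022521972656 219.41810607910156 (35.44015121459961, 36.03849411010742) [0.4782 0.175  0.008 ]
tray ((219.41888427734375, 181.9947052001953), (121.608154296875, 123.5564956665039), 74.97171783447266) [0.5564 0.1798 0.008 ]
probe foot [0.5518 0.2901 0.008 ]
jar [443.3 217.8] [30.6 32.5] [ 0.4715 -0.2766  0.046 ]
cover [373.6 173.2] [27.7 27.9] [ 0.5699 -0.143   0.008 ]
boat [432.8 181.7] [21.8 32.1] [ 0.5484 -0.2647  0.02  ]
bung [374.1 214.2] [13.7 13.8] [ 0.482  -0.1385  0.032 ]
cap [385.9 125.4] [10.8 12.3] [ 0.6513 -0.1584  0.09  ]
dish [438.8 138. ] [22.8 26.1] [ 0.6384 -0.278   0.03  ]
mat corners [array([ 0.694, -0.118]), array([ 0.678, -0.324]), array([ 0.422, -0.299]), array([ 0.439, -0.095])]
```

View pics/crop1.png

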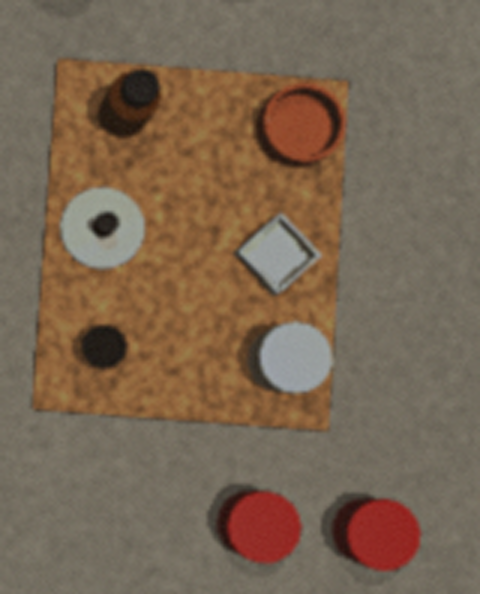

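```bash
cat >> h.py <<'E'
def to(x,y,z,yaw=np.pi/2):
    M=T(); d=M[:3,:3].T@(np.array([x,y,z])-M[:3,3])*1000
    cur=np.arctan2(M[1,0],M[0,0]); print('at',M[:3,3].round(4),'row',d.round(1),'twist',round((cur-yaw+np.pi/2)%np.pi-np.pi/2,3),'t',round(float(sense()['t']),2))
if __name__=='__main__':
    import sys; to(*map(float,sys.argv[1:]))
E
python3 h.py .639 -.283 .22; python3 -c "
from h import *
iw=W('top');print(ray('top',(438.7,218.1),.046,iw),ray('top',(441,137.8),.03,iw))"
```

```text
at [0.2705 0.5629 0.2305] row [-603.   698.4   11.5] twist -0.448 t 0.1
[ 0.47100578 -0.26720529  0.046     ] [ 0.63868371 -0.28262042  0.03      ]
```

Emit:
apply_moves(
  series="-602 699 10 -0.448 0;-602 699 10 -0.448 0;-602 699 10 -0.448 0;-602 699 10 -0.448 0;-602 699 10 -0.448 0;-602 699 10 -0.448 0;-602 699 10 -0.448 0;-602 699 10 -0.448 0",
)

```text
t: 0.77
position: [0.4042, 0.2557, 0.2276]
orientation: [-3.141, 0.002, 1.571]
ft_force: [1.0, 1.0, 0.0]
finger_gap: 0.0857
```

```bash
python3 h.py .639 -.282 .22
```

```text
at [0.4042 0.2557 0.2276] row [-537.8  234.6    8.3] twist 0.0 t 0.77
```

Now the tool x is world +y, tool y is world +x, and tool z points down.

Emit:
apply_moves(
  series="-538 235 8 0 0;-538 235 8 0 0;-538 235 8 0 0;-538 235 8 0 0;-538 235 8 0 0;-538 235 8 0 0;-538 235 8 0 0;-538 235 8 0 0",
)

```text
t: 1.43
position: [0.5373, -0.0498, 0.2233]
orientation: [-3.14, 0.002, 1.571]
ft_force: [1.5, 0.6, -1.2]
finger_gap: 0.085
```

Emit:
apply_moves(
  series="-237 103 8 0 0;-237 103 8 0 0;-237 103 8 0 0;-237 103 8 0 0;-237 103 8 0 0;-237 103 8 0 0;-237 103 8 0 0;-237 103 8 0 0",
)

```text
t: 2.1
position: [0.6396, -0.2917, 0.2135]
orientation: [-3.138, 0.003, 1.565]
ft_force: [-1.7, 0.4, -0.6]
finger_gap: 0.0854
```

```bash
cat >> h.py <<'E'
E
python3 - <<'E'
from h import *
to(.639,-.2825,.22)
iw=W('wrist');im,d=camera('wrist');save('w1.png',im)
print(iw[1].round(3),{k:iw[0][k] for k in('fx','cx','cy')})
E
```

```text
at [ 0.6396 -0.2917  0.2135] row [ 9.1 -0.7 -6.5] twist -0.006 t 2.1
[[ 0.006  0.952  0.305  0.561]
 [ 1.    -0.005 -0.005 -0.29 ]
 [-0.003  0.305 -0.952  0.357]
 [ 0.     0.     0.     1.   ]] {'fx': 293.45196883879225, 'cx': 316.23303953373704, 'cy': 202.25794133997104}
```

View pics/w1.png

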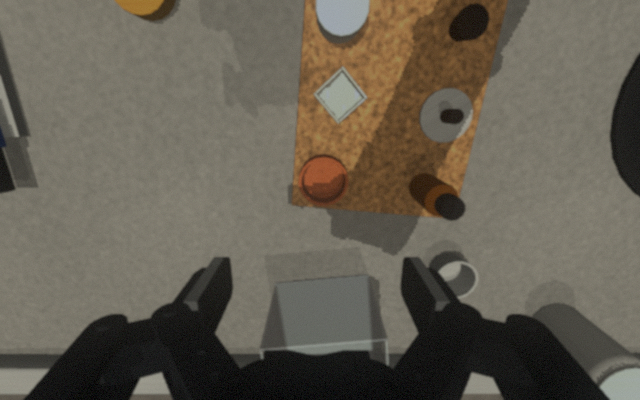

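```bash
python3 - <<'E'
from h import *
im=cv2.cvtColor(cv2.imread('pics/w1.png'),cv2.COLOR_BGR2RGB);hsv=cv2.cvtColor(im,cv2.COLOR_RGB2HSV);iw=W('wrist')
m=((hsv[...,0]<9)&(hsv[...,1]>120)).astype(np.uint8);m[:140]=0;m[220:]=0;m[:,:280]=0;m[:,370:]=0
p=max(cv2.findContours(m,cv2.RETR_EXTERNAL,cv2.CHAIN_APPROX_NONE)[0],key=cv2.contourArea);e=cv2.fitEllipse(cv2.convexHull(p));print(e,cv2.boundingRect(p))
print('dish',ray('wrist',e[0],.022,iw),'cover',ray('wrist',(447,115),.008,iw),'cap',ray('wrist',(449,205),.09,iw))
E
```

```text
Traceback (most recent call last):
cv2.error: OpenCV(4.12.0) /io/opencv/modules/imgproc/src/shapedescr.cpp:361: error: (-201:Incorrect size of input array) There should be at least 5 points to fit the ellipse in function 'fitEllipseNoDirect'
```

```bash
python3 - <<'E'
from h import *
iw=W('wrist')
for n,p,z in (('dish',(324,178),.03),('cover',(447,115),.008),('cap',(449,206),.09),('jar',(342,12),.046)):print(n,ray('wrist',p,z,iw).round(4))
E
```

```text
dish [ 0.6365 -0.2789  0.03  ]
cover [ 0.5685 -0.1384  0.008 ]
cap [ 0.6504 -0.1603  0.09  ]
jar [ 0.4763 -0.2635  0.046 ]
```

Emit:
apply_moves(
  series="10 -3 0 0 0;10 -3 0 0 0;10 -3 40 0 0;10 -3 80 0 0;10 -3 120 0 0;10 -3 150 0 0;10 -3 160 0 0;10 -3 160 0 0",
)

```text
t: 2.82
position: [0.6347, -0.2758, 0.0518]
orientation: [-3.134, -0.002, 1.57]
ft_force: [0.0, 0.6, 0.6]
finger_gap: 0.0852
```

```bash
python3 - <<'E'
from h import *
to(.637,-.281,.003)
im,d=camera('wrist');save('w2.png',im[100:,100:540])
E
```

```text
at [ 0.6347 -0.2758  0.0518] row [-5.3  2.6 48.8] twist -0.0 t 2.82
```

View pics/w2.png

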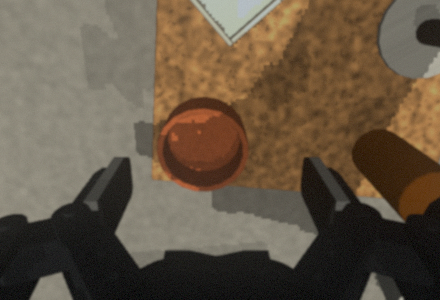

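```bash
python3 - <<'E'
from h import *
iw=W('wrist')
for p in ((303,246),(303,202),(258,246),(348,246),(303,290)): print(ray('wrist',p,.03,iw).round(4))
E
```

```text
[ 0.6398 -0.2845  0.03  ]
[ 0.6108 -0.284   0.03  ]
[ 0.6398 -0.3128  0.03  ]
[ 0.6399 -0.2561  0.03  ]
[ 0.672  -0.2849  0.03  ]
```

Emit:
apply_moves(
  series="-8 5 0 0 0;-8 5 0 0 0;-8 5 20 0 0;-8 5 40 0 0;-8 5 49 0 0;-8 5 49 0 0;-8 5 49 0 0",
)

```text
t: 3.45
position: [0.6416, -0.2852, 0.0062]
orientation: [-3.138, 0.0, 1.57]
ft_force: [0.6, -0.1, 0.4]
finger_gap: 0.0856
```

Emit:
apply_moves(
  series="0 0 0 0 0.2;0 0 0 0 0.3;0 0 0 0 1;0 0 0 0 1;0 0 0 0 1;0 0 0 0 1;0 0 0 0 1;0 0 0 0 1",
)

```text
t: 4.12
position: [0.6428, -0.2857, 0.0087]
orientation: [-3.141, 0.002, 1.57]
ft_force: [-1.5, -0.7, 7.4]
finger_gap: 0.0568
```

Emit:
apply_moves(
  series="0 0 -10 0 1;0 0 -30 0 1;0 0 -60 0 1;0 0 -90 0 1;0 0 -120 0 1;0 0 -120 0 1;0 0 -120 0 1",
)

```text
t: 4.7
position: [0.6442, -0.286, 0.1323]
orientation: [3.137, 0.004, 1.569]
ft_force: [-0.2, 0.3, -0.2]
finger_gap: 0.0567
```

```bash
python3 - <<'E'
from h import *
to(.558,.180,.12);print(sense()['ft_force'],sense()['finger_gap'])
im,d=camera('wrist');save('w3.png',im[100:,100:540])
E
```

```text
at [ 0.6442 -0.286   0.1323] row [465.9 -86.9  10. ] twist -0.001 t 4.7
[-0.16655764  0.28909143 -0.2366735 ] 0.056724258900964906
```

View pics/w3.png

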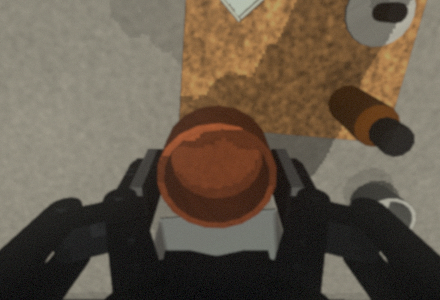

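```bash
python3 - <<'E'
from h import *
iw=W('wrist'); c=ray('wrist',(317,275),.1536,iw); print(c-T()[:3,3])
for p in ((258,275),(377,275),(317,222),(317,329)): print(ray('wrist',p,.1536,iw)-c)
E
```

```text
[-0.0051991   0.00109244  0.02339463]
[ 6.12449994e-06 -2.75018028e-02  0.00000000e+00]
[-6.22059001e-06  2.79332911e-02  0.00000000e+00]
[-2.65480278e-02  1.68554479e-05  0.00000000e+00]
[ 3.07868627e-02 -1.95467009e-05 -2.77555756e-17]
```

Emit:
apply_moves(
  series="466 -87 10 0 1;466 -87 10 0 1;466 -87 10 0 1;466 -87 10 0 1;466 -87 10 0 1;466 -87 10 0 1;466 -87 10 0 1;466 -87 10 0 1",
)

```text
t: 5.42
position: [0.5806, 0.0439, 0.1207]
orientation: [-3.141, 0.003, 1.569]
ft_force: [0.3, 0.9, -0.5]
finger_gap: 0.0569
```

```bash
python3 h.py .558 .18 .12
```

```text
at [0.5806 0.0439 0.1207] row [136.  -22.8   0.3] twist -0.001 t 5.42
```

Emit:
apply_moves(
  series="136 -20 0 0 1;136 -20 0 0 1;136 -20 0 0 1;136 -20 0 0 1;136 -20 30 0 1;136 -20 60 0 1;136 -20 80 0 1;136 -20 80 0 1",
)

```text
t: 6.08
position: [0.5572, 0.1786, 0.0354]
orientation: [-3.132, 0.006, 1.57]
ft_force: [-0.7, -0.4, -0.4]
finger_gap: 0.0562
```

```bash
python3 - <<'E'
from h import *
to(.561,.18,.014)
im,d=camera('wrist');save('w4.png',im[100:,100:540])
E
```

```text
at [0.5572 0.1786 0.0354] row [ 1.6  4.  21.4] twist -0.001 t 6.08
```

View pics/w4.png

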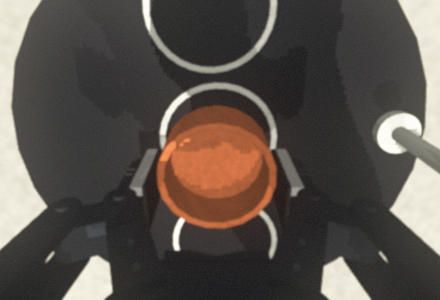

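Emit:
apply_moves(
  series="2 4 10 0 1;2 4 17 0 1;2 4 20 0 1;2 4 20 0 1;2 4 20 0 1",
)

```text
t: 6.55
position: [0.5626, 0.1808, 0.018]
orientation: [-3.135, 0.005, 1.57]
ft_force: [0.3, 1.3, -0.7]
finger_gap: 0.0565
```

```bash
python3 h.py .561 .18 .012
```

```text
at [0.5626 0.1808 0.018 ] row [-0.8 -1.6  6. ] twist -0.001 t 6.55
```

Emit:
apply_moves(
  series="0 -1 2 0 1;0 -1 4 0 1;0 -1 5 0 1;0 -1 5 0 1;0 -1 5 0 1",
)

```text
t: 6.97
position: [0.5615, 0.1807, 0.013]
orientation: [-3.135, 0.005, 1.57]
ft_force: [0.9, 0.4, -0.5]
finger_gap: 0.0568
```

Emit:
apply_moves(
  series="0 0 2 0 1;0 0 3 0 1;0 0 4 0 1;0 0 4 0 1",
)

```text
t: 7.3
position: [0.5617, 0.1808, 0.0125]
orientation: [-3.137, 0.005, 1.569]
ft_force: [-8.0, -3.2, 30.7]
finger_gap: 0.0569
```

Contact made. I'll open gently and back up a little so the fingers unload.

Emit:
apply_moves(
  series="0 0 -1 0 1;0 0 0 0 0.3;0 0 0 0 0.3;0 0 0 0 0;0 0 0 0 0;0 0 0 0 0",
)

```text
t: 7.8
position: [0.5615, 0.1807, 0.0119]
orientation: [-3.136, 0.005, 1.569]
ft_force: [-0.5, 0.4, 0.3]
finger_gap: 0.0857
```

Emit:
apply_moves(
  series="0 0 -20 0 0;0 0 -50 0 0;0 0 -90 0 0;0 0 -130 0 0;0 0 -150 0 0;-150 0 -150 0 0;-150 0 -150 0 0;-150 0 -150 0 0",
)

```text
t: 8.47
position: [0.5621, 0.0558, 0.1629]
orientation: [-3.137, 0.005, 1.572]
ft_force: [0.6, -0.9, -0.6]
finger_gap: 0.0855
```

```bash
python3 - <<'E'
from h import *
to(.6505,-.159,.19);im,d=camera('top');save('top1.png',im)
save('c2.png',cv2.resize(im[100:260,140:480],None,fx=2.3,fy=2.3,interpolation=cv2.INTER_CUBIC))
E
```

```text
at [0.5621 0.0558 0.1629] row [-215.    88.1  -26.4] twist 0.001 t 8.47
```

View pics/c2.png

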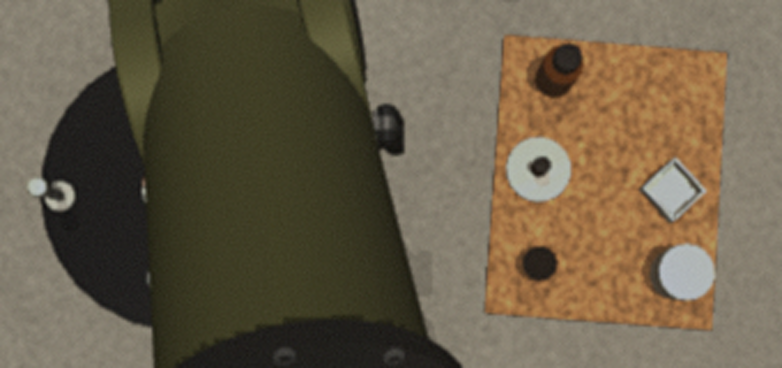

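Emit:
apply_moves(
  series="-198 7 0 0 0;-198 7 0 0 0;-198 7 0 0 0;-198 7 0 0 0;-198 7 0 0 0;-198 7 30 0 0.5;-198 7 60 0 0.5;-198 7 80 0 0.5",
)

```text
t: 9.18
position: [0.5651, -0.1571, 0.0826]
orientation: [-3.134, 0.012, 1.557]
ft_force: [-0.3, 0.6, -0.4]
finger_gap: 0.0513
```

```bash
python3 - <<'E'
from h import *
to(.5695,-.142,.012)
im,d=camera('wrist');save('w5.png',im[100:,100:540])
im,d=camera('top');save('top2.png',im)
hsv=cv2.cvtColor(im,cv2.COLOR_RGB2HSV);iw=W('top')
m=((hsv[...,0]<12)&(hsv[...,1]>100)).astype(np.uint8);m[:,:190]=0;m[:,250:]=0;m[:155]=0;m[210:]=0
cs=cv2.findContours(m,cv2.RETR_EXTERNAL,cv2.CHAIN_APPROX_NONE)[0]
p=max(cs,key=cv2.contourArea);e=cv2.fitEllipse(cv2.convexHull(p));print(e,ray('top',e[0],.03,iw))
E
```

```text
at [ 0.5651 -0.1571  0.0826] row [16.   4.7 70.4] twist -0.014 t 9.18
((216.84068298339844, 178.15464782714844), (28.928138732910156, 31.157175064086914), 132.55335998535156) [0.56141363 0.18083371 0.03      ]
```

View pics/w5.png

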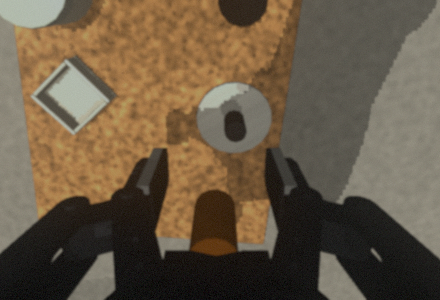

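```bash
python3 - <<'E'
from h import *
iw=W('wrist')
for p,z in (((334,217.5),.008),((335,221),.034)): print(ray('wrist',p,z,iw).round(4),'top')
E
```

```text
[ 0.5661 -0.1416  0.008 ] top
[ 0.5591 -0.1422  0.034 ] top
```

Emit:
apply_moves(
  series="15 3 0 -0.014 0.5;15 3 0 -0.014 0.5;15 3 20 -0.014 0.5;15 3 35 -0.014 0.5;15 3 35 -0.014 0.5;15 3 35 -0.014 0.5",
)

```text
t: 9.78
position: [0.567, -0.14, 0.0471]
orientation: [-3.13, 0.01, 1.574]
ft_force: [1.1, -0.5, 1.1]
finger_gap: 0.0428
```

```bash
python3 - <<'E'
from h import *
to(.568,-.142,.012)
im,d=camera('wrist');save('w6.png',im[100:,100:540])
E
```

```text
at [ 0.567  -0.14    0.0471] row [-1.7  1.5 35.1] twist 0.004 t 9.78
```

View pics/w6.png

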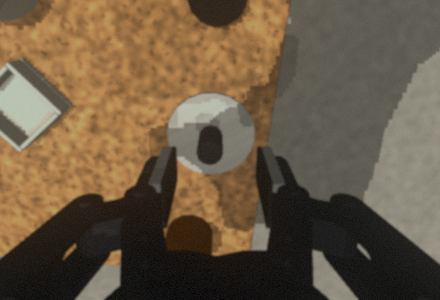

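```bash
python3 - <<'E'
from h import *
iw=W('wrist')
for p,z in (((311.5,234),.008),((310,255),.034)): print(ray('wrist',p,z,iw).round(4))
E
```

```text
[ 0.5692 -0.1432  0.008 ]
[ 0.5715 -0.1435  0.034 ]
```

Emit:
apply_moves(
  series="-2 2 15 0 0.5;-2 2 28 0 0.5;-2 2 35 0 0.5;-2 2 35 0 0.5;-2 2 35 0 0.5",
)

```text
t: 10.25
position: [0.5694, -0.1426, 0.0134]
orientation: [-3.131, 0.011, 1.574]
ft_force: [-0.3, -0.0, -0.7]
finger_gap: 0.0427
```

Emit:
apply_moves(
  series="0 0 0 0 0.7;0 0 0 0 1;0 0 0 0 1;0 0 0 0 1;0 0 0 0 1;0 0 0 0 1",
)

```text
t: 10.75
position: [0.5701, -0.1427, 0.0146]
orientation: [-3.133, 0.011, 1.574]
ft_force: [-0.8, -0.4, 5.5]
finger_gap: 0.0139
```

Emit:
apply_moves(
  series="0 0 -10 0 1;0 0 -30 0 1;0 0 -60 0 1;0 0 -100 0 1;0 0 -120 0 1;0 0 -120 0 1;0 0 -120 0 1",
)

```text
t: 11.33
position: [0.5719, -0.1415, 0.1367]
orientation: [-3.137, 0.012, 1.574]
ft_force: [-0.0, 0.1, -1.3]
finger_gap: 0.0135
```

```bash
python3 - <<'E'
from h import *
to(.5595,.1805,.13)
im,d=camera('wrist');save('w7.png',im[100:,100:540])
E
```

```text
at [ 0.5719 -0.1415  0.1367] row [322.  -11.3   2.9] twist 0.003 t 11.33
```

View pics/w7.png

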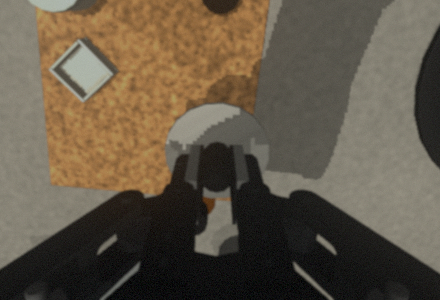

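```bash
python3 - <<'E'
from h import *
iw=W('wrist');t=T()[:3,3]
print(ray('wrist',(318,202.5),t[2]-.0066,iw)-t+[.03,0,0])
print(ray('wrist',(266,245),t[2]-.0066,iw)-t,ray('wrist',(370,245),t[2]-.0066,iw)-t)
E
```

```text
[-0.00091211  0.00144557 -0.0066    ]
[-0.0055881  -0.02775067 -0.0066    ] [-0.00608347  0.03075535 -0.0066    ]
```

Emit:
apply_moves(
  series="322 -11 0 0 1;322 -11 0 0 1;322 -11 0 0 1;322 -11 0 0 1;322 -11 0 0 1;322 -11 0 0 1;322 -11 0 0 1;322 -11 0 0 1",
)

```text
t: 12.05
position: [0.5569, 0.1849, 0.1299]
orientation: [-3.131, 0.011, 1.577]
ft_force: [-0.2, 0.7, -0.3]
finger_gap: 0.0136
```

```bash
python3 h.py .5595 .1805 .065
```

```text
at [0.5569 0.1849 0.1299] row [-3.7  3.3 64.9] twist 0.006 t 12.05
```

Emit:
apply_moves(
  series="-4 3 10 0 1;-4 3 30 0 1;-4 3 50 0 1;-4 3 60 0 1;-4 3 65 0 1;-4 3 65 0 1",
)

```text
t: 12.55
position: [0.5582, 0.1795, 0.0632]
orientation: [-3.127, 0.012, 1.577]
ft_force: [-0.6, -0.0, -0.9]
finger_gap: 0.0134
```

```bash
python3 - <<'E'
from h import *
to(.5595,.1805,.0446)
im,d=camera('wrist');save('w8.png',im[100:,100:540])
E
```

```text
at [0.5582 0.1795 0.0632] row [ 1.2  1.6 18.6] twist 0.006 t 12.55
```

View pics/w8.png

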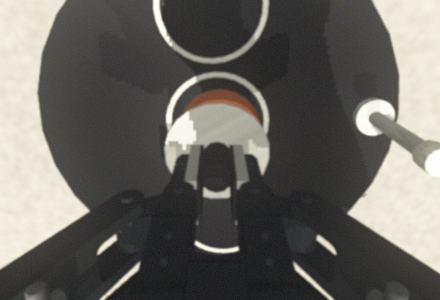

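```bash
python3 - <<'E'
from h import *
iw=W('wrist');t=T()[:3,3]
print('dish',ray('wrist',(320.5,189),.034,iw)+[.029,0,0]);print('cover',ray('wrist',(317.5,204.5),t[2]-.0066,iw)+[.03,0,0],t)
E
```

```text
dish [0.55569984 0.18252628 0.034     ]
cover [0.55911982 0.18086653 0.05777339] [0.55889145 0.17976342 0.06437339]
```

Emit:
apply_moves(
  series="1 2 8 0 1;1 2 12 0 1;1 2 15 0 1;1 2 15 0 1;1 2 15 0 1",
)

```text
t: 13.02
position: [0.5607, 0.1806, 0.0494]
orientation: [-3.129, 0.011, 1.577]
ft_force: [-0.5, -0.7, -0.9]
finger_gap: 0.0133
```

Emit:
apply_moves(
  series="0 -2 2 0 1;0 -2 4 0 1;0 -2 5 0 1;0 -2 5 0 1;0 -2 5 0 1",
)

```text
t: 13.43
position: [0.5584, 0.1806, 0.0446]
orientation: [-3.129, 0.011, 1.577]
ft_force: [-2.2, -0.7, 3.1]
finger_gap: 0.0137
```

Emit:
apply_moves(
  series="0 0 1 0 1;0 0 2 0 1;0 0 2 0 1",
)

```text
t: 13.68
position: [0.5584, 0.1806, 0.0445]
orientation: [-3.13, 0.011, 1.577]
ft_force: [-6.9, -1.5, 18.3]
finger_gap: 0.0136
```

Emit:
apply_moves(
  series="0 0 0 0 1;0 0 0 0 0.8;0 0 0 0 0.5;0 0 0 0 0.5;0 0 0 0 0.5;0 0 0 0 0.5",
)

```text
t: 14.18
position: [0.5584, 0.1805, 0.0442]
orientation: [-3.129, 0.011, 1.577]
ft_force: [0.8, -0.4, 0.0]
finger_gap: 0.0425
```

Emit:
apply_moves(
  series="0 0 -20 0 0.5;0 0 -50 0 0.5;0 0 -90 0 0.5;0 0 -130 0 0;0 0 -145 0 0;0 0 -145 0 0;-150 90 -145 0 0;-150 90 -145 0 0",
)

```text
t: 14.85
position: [0.6028, 0.1134, 0.1892]
orientation: [-3.129, 0.009, 1.583]
ft_force: [1.1, -0.3, -0.7]
finger_gap: 0.0853
```

```bash
python3 h.py .651 -.159 .19
```

```text
at [0.6028 0.1134 0.1892] row [-273.    44.8    1.2] twist 0.013 t 14.85
```

Emit:
apply_moves(
  series="-273 45 0 0.013 0;-273 45 0 0.013 0;-273 45 0 0.013 0;-273 45 0 0.013 0;-273 45 0 0.013 0;-273 45 0 0.013 0;-273 45 0 0.013 0;-273 45 0 0.013 0",
)

```text
t: 15.52
position: [0.65, -0.1682, 0.1893]
orientation: [-3.127, 0.014, 1.561]
ft_force: [-0.7, -1.4, -1.2]
finger_gap: 0.0854
```

```bash
python3 - <<'E'
from h import *
to(.651,-.159,.105)
im,d=camera('wrist');save('w9.png',im[100:,100:540])
im,d=camera('top');save('top3.png',im)
hsv=cv2.cvtColor(im,cv2.COLOR_RGB2HSV);iw=W('top')
m=((im.max(2)>90)).astype(np.uint8);reg=np.zeros_like(m);cv2.circle(reg,(218,179),22,1,-1)
p=max(cv2.findContours(m*reg,cv2.RETR_EXTERNAL,cv2.CHAIN_APPROX_NONE)[0],key=cv2.contourArea);e=cv2.fitEllipse(cv2.convexHull(p));print(e,ray('top',e[0],.038,iw))
v=np.zeros((460,440,3),np.uint8);v[:300]=cv2.cvtColor(cv2.imread('pics/w9.png'),cv2.COLOR_BGR2RGB);v[300:,:320]=cv2.resize(im[140:220,140:300],None,fx=2,fy=2);save('v9.png',v)
E
```

```text
at [ 0.65   -0.1682  0.1893] row [10.4  2.2 84.1] twist -0.01 t 15.52
((219.11570739746094, 180.84304809570312), (36.234867095947266, 36.9787712097168), 105.75877380371094) [0.554741   0.17473387 0.038     ]
```

View pics/v9.png

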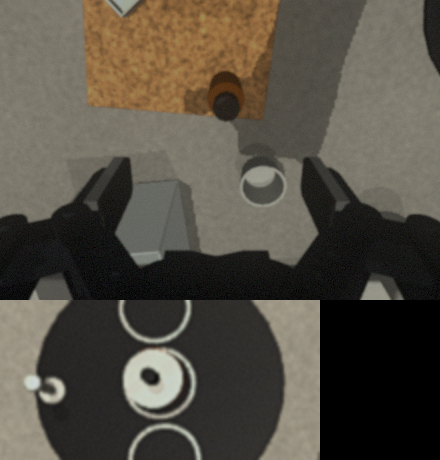

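```bash
python3 - <<'E'
from h import *
iw=W('wrist');print(ray('wrist',(326,206),.09,iw), ray('top',(216.5,179),.038))
E
```

```text
[ 0.65143248 -0.15203867  0.09      ] [0.5585768  0.17998084 0.038     ]
```

Emit:
apply_moves(
  series="9 1 0 -0.01 0;9 1 0 -0.01 0;9 1 20 -0.01 0;9 1 40 -0.01 0;9 1 60 -0.01 0;9 1 70 -0.01 0;9 1 70 -0.01 0;9 1 70 -0.01 0",
)

```text
t: 16.28
position: [0.6505, -0.1507, 0.1194]
orientation: [-3.126, 0.008, 1.579]
ft_force: [-0.6, 0.0, 0.1]
finger_gap: 0.0855
```

```bash
python3 - <<'E'
from h import *
to(.651,-.159,.026)
im,d=camera('wrist');save('w10.png',im[100:,100:540])
E
```

```text
at [ 0.6505 -0.1507  0.1194] row [-7.5  1.8 93.5] twist 0.009 t 16.28
```

View pics/w10.png

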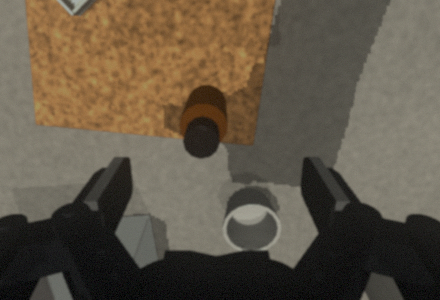

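```bash
python3 - <<'E'
from h import *
iw=W('wrist');print(ray('wrist',(302,239),.09,iw))
E
```

```text
[ 0.65236072 -0.15999715  0.09      ]
```

Emit:
apply_moves(
  series="-9 2 0 0.009 0;-9 2 0 0.009 0;-9 2 20 0.009 0;-9 2 45 0.009 0;-9 2 70 0.009 0;-9 2 85 0.009 0;-9 2 91 0.009 0;-9 2 91 0.009 0",
)

```text
t: 17.0
position: [0.6514, -0.1614, 0.0285]
orientation: [-3.126, 0.009, 1.569]
ft_force: [0.0, -0.4, -1.0]
finger_gap: 0.0852
```

Emit:
apply_moves(
  series="0 0 0 0 0;0 0 0 0 0.3;0 0 0 0 0.5;0 0 0 0 1;0 0 0 0 1;0 0 0 0 1;0 0 0 0 1;0 0 0 0 1",
)

```text
t: 17.67
position: [0.652, -0.1614, 0.0295]
orientation: [-3.128, 0.009, 1.569]
ft_force: [-0.8, 0.5, 5.5]
finger_gap: 0.0344
```

Emit:
apply_moves(
  series="0 0 -10 0 1;0 0 -30 0 1;0 0 -60 0 1;0 0 -90 0 1;0 0 -110 0 1;0 0 -110 0 1;0 0 -110 0 1",
)

```text
t: 18.25
position: [0.6542, -0.1605, 0.1414]
orientation: [-3.131, 0.01, 1.569]
ft_force: [-0.5, -0.1, -1.0]
finger_gap: 0.0348
```

```bash
python3 - <<'E'
from h import *
to(.478,.175,.14)
im,d=camera('wrist');save('w11.png',im[100:,100:540])
iw=W('wrist')
g=im.max(2);m=(g<32).astype(np.uint8);m[:200]=0
print(len(cv2.findContours(m,0,1)[0]))
E
```

```text
at [ 0.6542 -0.1605  0.1414] row [ 335.2 -176.7    0. ] twist -0.002 t 18.25
102
```

Emit:
apply_moves(
  series="335 -177 0 0 1;335 -177 0 0 1;335 -177 0 0 1;335 -177 0 0 1;335 -177 0 0 1;335 -177 0 0 1;335 -177 0 0 1;335 -177 0 0 1",
)

```text
t: 18.97
position: [0.4958, 0.1356, 0.1379]
orientation: [-3.125, 0.01, 1.569]
ft_force: [1.1, 1.1, -1.0]
finger_gap: 0.0345
```

```bash
python3 h.py .478 .175 .06
```

```text
at [0.4958 0.1356 0.1379] row [ 40.2 -16.6  77.8] twist -0.002 t 18.97
```

Emit:
apply_moves(
  series="40 -17 0 0 1;40 -17 0 0 1;40 -17 20 0 1;40 -17 45 0 1;40 -17 65 0 1;40 -17 78 0 1;40 -17 78 0 1;40 -17 78 0 1",
)

```text
t: 19.63
position: [0.4766, 0.1743, 0.0586]
orientation: [-3.122, 0.011, 1.569]
ft_force: [0.6, 0.5, -0.2]
finger_gap: 0.0346
```

```bash
python3 h.py .478 .175 .035
```

```text
at [0.4766 0.1743 0.0586] row [ 1.   1.9 23.6] twist -0.002 t 19.63
```

Emit:
apply_moves(
  series="1 2 10 0 1;1 2 18 0 1;1 2 23 0 1;1 2 23 0 1;1 2 23 0 1",
)

```text
t: 20.05
position: [0.4779, 0.1749, 0.0354]
orientation: [-3.121, 0.012, 1.569]
ft_force: [0.1, 0.4, -1.9]
finger_gap: 0.0346
```

Emit:
apply_moves(
  series="0 0 1 0 1;0 0 2 0 1;0 0 3 0 1;0 0 3 0 1",
)

```text
t: 20.38
position: [0.4781, 0.1749, 0.0335]
orientation: [-3.123, 0.011, 1.569]
ft_force: [-1.0, -0.8, 9.4]
finger_gap: 0.0349
```

Seated. Releasing, then heading to the jar.

Emit:
apply_moves(
  series="0 0 0 0 0.8;0 0 0 0 0.4;0 0 0 0 0;0 0 0 0 0;0 0 0 0 0;0 0 0 0 0",
)

```text
t: 20.88
position: [0.4782, 0.175, 0.0334]
orientation: [-3.123, 0.011, 1.569]
ft_force: [0.3, 0.2, 0.1]
finger_gap: 0.0856
```

Emit:
apply_moves(
  series="0 0 -20 0 0;0 0 -50 0 0;0 0 -90 0 0;0 0 -130 0 0;0 0 -150 0 0;0 0 -150 0 0;-150 0 -150 0 0;-150 0 -150 0 0",
)

```text
t: 21.55
position: [0.4807, 0.0949, 0.1842]
orientation: [-3.123, 0.01, 1.575]
ft_force: [0.6, -0.9, -1.3]
finger_gap: 0.0855
```

```bash
python3 h.py .471 -.267 .13
```

```text
at [0.4807 0.0949 0.1842] row [-361.3  -10.3   58. ] twist 0.004 t 21.55
```

Emit:
apply_moves(
  series="-361 -10 0 0 0;-361 -10 0 0 0;-361 -10 0 0 0;-361 -10 0 0 0;-361 -10 0 0 0;-361 -10 0 0 0;-361 -10 0 0 0;-361 -10 0 0 0",
)

```text
t: 22.22
position: [0.4721, -0.2418, 0.1871]
orientation: [-3.122, 0.01, 1.575]
ft_force: [1.1, -0.3, -0.4]
finger_gap: 0.0853
```

```bash
python3 h.py .471 -.267 .1
```

```text
at [ 0.4721 -0.2418  0.1871] row [-24.4   0.4  87.3] twist 0.005 t 22.22
```

Emit:
apply_moves(
  series="-24 0 0 0 0;-24 0 20 0 0;-24 0 50 0 0;-24 0 80 0 0;-24 0 100 0 0;-24 0 100 0 0;-24 0 100 0 0;-24 0 100 0 0",
)

```text
t: 22.88
position: [0.4708, -0.267, 0.0881]
orientation: [-3.123, 0.01, 1.575]
ft_force: [0.9, -0.5, 0.1]
finger_gap: 0.0857
```

```bash
python3 - <<'E'
from h import *
to(.471,-.267,.022)
im,d=camera('wrist');save('w12.png',im[100:,100:540])
# jar cap contour: bright, unsaturated
iw=W('wrist');hsv=cv2.cvtColor(im,cv2.COLOR_RGB2HSV);m=((hsv[...,2]>120)&(hsv[...,1]<60)).astype(np.uint8)
for p in cv2.findContours(m,cv2.RETR_EXTERNAL,cv2.CHAIN_APPROX_NONE)[0]:
    if cv2.contourArea(p)>800: e=cv2.fitEllipse(cv2.convexHull(p));print(np.round(e[0],1),np.round(e[1],1),cv2.boundingRect(p),ray('wrist',e[0],.046,iw).round(4))
E
```

```text
at [ 0.4708 -0.267   0.0881] row [ 0.7  1.4 66.1] twist 0.005 t 22.88
[318.2 301.9] [54. 64.] (285, 275, 67, 57) [ 0.5285 -0.2653  0.046 ]
[315.9 228.8] [66.  70.5] (282, 196, 70, 67) [ 0.4701 -0.2672  0.046 ]
[605.8 265.4] [194.7 331.7] (494, 100, 146, 300) [ 0.4961 -0.0628  0.046 ]
[442.6  61.6] [165.3 256.2] (322, 0, 240, 159) [ 0.3655 -0.1943  0.046 ]
[104.4 208.8] [346.3 490.6] (0, 0, 274, 400) [ 0.4568 -0.4102  0.046 ]
```

View pics/w12.png

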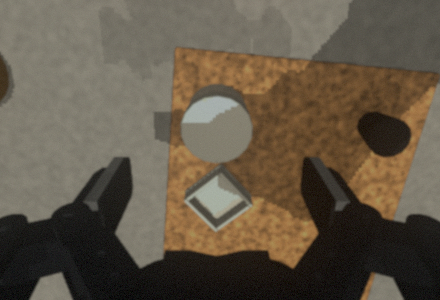

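Emit:
apply_moves(
  series="0 0 20 0 0;0 0 40 0 0;0 0 60 0 0;0 0 70 0 0;0 0 70 0 0;0 0 70 0 0",
)

```text
t: 23.43
position: [0.4704, -0.2681, 0.0193]
orientation: [-3.125, 0.011, 1.576]
ft_force: [0.8, 0.4, 0.3]
finger_gap: 0.0855
```

Emit:
apply_moves(
  series="0 0 0 0 0.2;0 0 0 0 0.4;0 0 0 0 1;0 0 0 0 1;0 0 0 0 1;0 0 0 0 1;0 0 0 0 1",
)

```text
t: 24.02
position: [0.4711, -0.2684, 0.0208]
orientation: [-3.127, 0.012, 1.575]
ft_force: [-1.3, 1.3, 9.7]
finger_gap: 0.0481
```

Emit:
apply_moves(
  series="0 0 -10 0 1;0 0 -30 0 1;0 0 -60 0 1;0 0 -100 0 1;0 0 -140 0 1;0 0 -150 0 1;0 0 -150 0 1;0 0 -150 0 1",
)

```text
t: 24.68
position: [0.4733, -0.2666, 0.1716]
orientation: [-3.128, 0.013, 1.575]
ft_force: [0.4, 0.2, -1.1]
finger_gap: 0.0482
```

```bash
python3 h.py .638 .1845 .17
```

```text
at [ 0.4733 -0.2666  0.1716] row [450.3 166.7  -6.3] twist 0.005 t 24.68
```

Emit:
apply_moves(
  series="450 167 0 0 1;450 167 0 0 1;450 167 0 0 1;450 167 0 0 1;450 167 0 0 1;450 167 0 0 1;450 167 0 0 1;450 167 0 0 1",
)

```text
t: 25.35
position: [0.5869, 0.0482, 0.1637]
orientation: [-3.124, 0.013, 1.575]
ft_force: [2.1, 0.1, -0.5]
finger_gap: 0.0481
```

```bash
python3 h.py .638 .1845 .17
```

```text
at [0.5869 0.0482 0.1637] row [135.9  51.5  -9. ] twist 0.005 t 25.35
```

Emit:
apply_moves(
  series="136 51 0 0 1;136 51 0 0 1;136 51 0 0 1;136 51 0 0 1;136 51 30 0 1;136 51 65 0 1;136 51 100 0 1;136 51 110 0 1",
)

```text
t: 26.02
position: [0.6306, 0.1817, 0.0436]
orientation: [-3.113, 0.017, 1.576]
ft_force: [-1.7, 0.3, -1.5]
finger_gap: 0.0478
```

```bash
python3 h.py .638 .1845 .028
```

```text
at [0.6306 0.1817 0.0436] row [ 3.   7.9 15.3] twist 0.005 t 26.02
```

Emit:
apply_moves(
  series="3 8 0 0 1;3 8 0 0 1;3 8 6 0 1;3 8 12 0 1;3 8 14 0 1;3 8 14 0 1",
)

```text
t: 26.52
position: [0.6382, 0.1845, 0.0297]
orientation: [-3.114, 0.017, 1.576]
ft_force: [-0.4, -0.6, -1.2]
finger_gap: 0.0481
```

```bash
python3 h.py .638 .1845 .0248
```

```text
at [0.6382 0.1845 0.0297] row [ 0.1 -0.1  4.9] twist 0.005 t 26.52
```

Emit:
apply_moves(
  series="0 0 2 0 1;0 0 4 0 1;0 0 6 0 1;0 0 6 0 1;0 0 6 0 1",
)

```text
t: 26.93
position: [0.6382, 0.1844, 0.025]
orientation: [-3.114, 0.017, 1.576]
ft_force: [-3.5, -0.8, 8.7]
finger_gap: 0.0478
```

Emit:
apply_moves(
  series="0 0 0 0 0.7;0 0 0 0 0.4;0 0 0 0 0;0 0 0 0 0;0 0 0 0 0;0 0 0 0 0",
)

```text
t: 27.43
position: [0.6382, 0.1844, 0.0249]
orientation: [-3.114, 0.017, 1.576]
ft_force: [0.2, 0.2, 0.3]
finger_gap: 0.0855
```

Emit:
apply_moves(
  series="0 0 -20 0 0;0 0 -50 0 0;0 0 -90 0 0;0 0 -130 0 0;0 0 -150 0 0;0 0 -160 0 0;-200 0 -160 0 0;-200 0 -160 0 0",
)

```text
t: 28.1
position: [0.6425, 0.1067, 0.1859]
orientation: [-3.114, 0.014, 1.583]
ft_force: [0.9, -1.9, 0.1]
finger_gap: 0.0852
```

Emit:
apply_moves(
  series="-270 0 0 0 0;-270 0 0 0 0;-270 0 0 0 0;-270 0 0 0 0;-270 0 0 0 0;-270 0 0 0 0;-270 0 0 0 0;-270 0 0 0 0",
)

```text
t: 28.77
position: [0.6438, -0.1711, 0.1883]
orientation: [-3.112, 0.018, 1.574]
ft_force: [0.0, -0.6, -0.0]
finger_gap: 0.0855
```

```bash
python3 - <<'E'
from h import *
im,d=camera('top');save('topf.png',im);im2,_=camera('scene')
save('f.png',np.vstack([cv2.resize(im[110:255,140:300],(640,580//1))[:580],])[:, :] if 0 else np.hstack([cv2.resize(im[110:255,140:300],(400,362)),cv2.resize(im2[130:270,320:475],(400,362))]))
E
```

```text
(no output)
```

View pics/f.png

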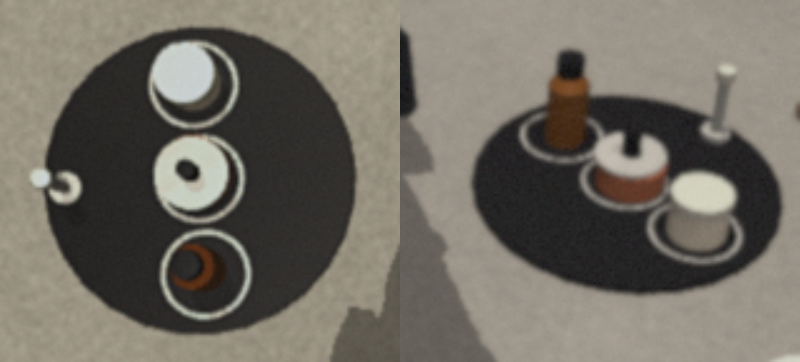

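```bash
python3 - <<'E'
from h import *
from rig import job_done
ok=True
for n,p,z,r in (('jar',(213.2,139.6),.05,(.6378,.1845)),('cap',(214.8,216),.094,(.4782,.175)),('cover',(216,179.2),.038,(.558,.1798))):
    e=ray('top',p,z)[:2]-r; print(n,(e*1000).round(1)); ok&=np.abs(e).max()<.007
if ok: print('handed in',job_done(),np.abs(sense()['dq']).max())
E
```

```text
jar [-1.1 -0.5]
cap [ 2.1 -2.4]
cover [0.2 1.2]
the job is handed in; nothing more can be done
the job is handed in; nothing more can be done
```

The tray is loaded as asked and the job is handed in, at about 29 s of the 112 s allowed. The dish is in the middle ring with the cover on top. Looking towards the probe, the bottle is in the left ring and the white jar in the right ring.

- **Positions:** the last top-camera check put the jar 1 mm, the bottle cap 2–3 mm and the cover 1 mm from their ring centres. All are within the 10–12 mm limits.
- **Upright and covered:** in the last scene view all three stand upright, with the cover flat on the dish.
- **Dish under the cover:** I could not see the dish once it was covered. Two earlier measurements of it disagreed by about 6 mm (x of 0.561 and 0.556 m, against the ring at 0.558). I set the cover down between them, so its offset from the dish should be about 3 mm.
- **Forces:** I set each thing down until it touched, then released it. The highest contact force reported was about 31 N, when setting down the dish.
- **Bystanders:** the bung and weighing boat showed no sign of being touched, but I did not measure them again at the end. The red jars were not touched either.

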